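Release and close the chainring tray

ROBOT

A 6-joint arm with a two-finger parallel gripper is mounted at the origin on the work surface. World frame = base frame: x ahead of the robot, y to its left, z up, the work surface at z = 0. Lengths are in m, angles in rad, forces in N, time in s.
With the tool pointing down it reaches from about 0.225 to 0.875 m from the base axis. Payload 3.4 kg.
Tool frame: the origin (TCP) lies at the very end of the fingers, on their centre line; the grasp point (between the pads) lies manip.pinch_z behind it (manip.pinch_z is the distance from the TCP to the grasp point, in m); z points along the fingers, y is the direction in which the jaws open and shut (so a half turn about z gives the same grasp; the last joint's range is limited). The gripper opens to 85 mm and grips with 20 to 120 N. Pads are 22 mm wide; open, the fingers measure 114 mm over their backs; the gripper's body (76 mm by 85 mm) begins 54 mm behind the grasp point. The pads swing forward as they close: fully open they stand 13 mm farther back than shut.
Start: joints at [-1.254, 0.276, 1.505, -0, 1.361, -0.121], TCP at [0.244, -0.521, 0.231] pointing down, gripper open.
Joint ranges: [-2.89, 2.89], [-0.75, 2.08], [0.22, 2.7], [-1.18, 4.32], [0.11, 2.71], [-2.7, 2.7]. Speed limits (rad/s): [2.57, 2.57, 3.14, 3.14, 3.14, 3.14].

INTERFACE

Orientations are given as a unit quaternion [w, x, y, z].
In Python, from rig import manip, imaging, workorder gives the robot as it stands.
- The arm moves only by the tool apply_moves, never from a script. Its argument "moves" is one flat list of numbers, 7 for each row, row after row: the finger opening in m, from 0 to 0.0854, then the shift along the tool's x, y, z in m, then the turn, a rotation vector about the tool's x, y, z in rad. In form: [jaw, tx, ty, tz, rx, ry, rz, jaw, tx, ty, tz, rx, ry, rz, ...]. A call has exactly 8 rows; each row shifts and turns the pose as measured when the row begins, along the tool's axes as they then stand; what a row does not reach is not made up. A row lasts 1/12 s, in which the tool goes at most 41.7 mm and 7.16 degrees, less where a joint would pass 70% of its speed; a pose out of reach is approached as far as the arm can. A call with a gripper value outside its range is refused whole. The fingers move at their own pace and stop on an object; "newtons" is the grip in N (left out, the last holds). Time passes only in rows, so rows that do not move let the fingers close, or fill a call up. It gives the time, the measured TCP pose, the force and the opening at its end, in the units of the state.
- manip.get_state(): the state, without advancing time (a new reading comes with each control period).
- imaging.get_image(name): name is "side" or "top"; returns a dict with "image" (400x640x3 uint8, red, green, blue), "range_z" (400x640 float32, m along the optical axis (not along the pixel's ray), 0 where there is no reading), "fx", "fy", "cx", "cy" (pixels), "R" (3x3) and "t" (3): a world point X has camera coordinates R X + t. Camera axes: x right, y down, z forward; pixel columns grow to the right and rows downward; lengths in m; the calibration is good to about 2 mm. A picture is of the moment at which its call begins.
- workorder.sign_off(): hands the job in, once; it reports no verdict.
The state is a dict: "clock": time; "qpos": joint angles; "qd": joint speeds; "effort": joint torques, N m; "position": TCP position; "ee_rot": TCP orientation; "contact_force": force on the tool from outside, world axes, zero at the start; "moment": the same for the moment, N m; "width": finger opening in m.
Only numpy, scipy, OpenCV 4.12 (cv2) and the standard library are available. Lean on these libraries where they do the work, as an engineer would, in place of code of your own. Each camera call takes 0.05 s, during which the arm holds its last target.

TASK

Both pull-out parts trays on the frame builder's bench are locked out at full extension. Press the red release lever of the blue tray, the one with the chainring in it, all the way down, then push that tray fully home into its housing. Leave the grey tray standing open.

Things in the scene. Friction and masses are not known exactly. Their poses are not given: they have to be found in the camera images.
- blue_lever_pad (a point): Centre of the top of the red pad (44 x 36 mm) of the blue tray's release lever, 75 mm above the bench, in front of the housing, 125 mm to the -y side of the tray's centre line. Hinged 47 mm behind it (+x). Pressed down with 5 to 10 N it sinks 17 mm to its stop and stays down; 10 mm frees the tray. Axes with lever up: x the way the tray closes, z up; tips with the lever.
- blue_tray_front (a point): Middle of the top edge of the outer face of the blue tray's flat front panel (170 mm wide, 12 to 78 mm above the bench); push on this face. x points the way the tray closes, z up. The tray, walls 62 mm high, is 172 mm long and holds a dark chainring. Grey housing 85 mm high, 260 mm wide, 200 mm deep; closed, the face stands 12 mm in front of it.
- blue_tray (a joint): How far the blue tray is out, in m: 0 fully home, 0.17 fully out. Starts at 0.16 to 0.17; while its lever is up a catch stops it at 0.158. Once free it needs 3 to 6 N to push and stays where it is left.
- grey_tray (a joint): The same for the grey tray in the unit beside it, to the left or right, of the same build with its own red lever and two small bearing cups in the tray; it must stay out.

How it is judged:
On the way:
1. the blue tray's release lever is pressed down (distance of blue_lever_pad from where it was at the start of the episode above 0.006 m and value of joint blue_tray above 0.14 m), for 0.1 s.
At the end, for the whole second after the job is handed in: The blue tray is home (within 12 mm of fully closed) and at rest, and the grey tray is still out (more than 140 mm) (value of joint blue_tray below 0.012 m and velocity of joint blue_tray between -0.02 and 0.02 m/s and value of joint grey_tray above 0.14 m); the robot touches nothing.
It fails at once if the grey tray is pushed in (value of joint grey_tray below 0.14 m).
It also fails if it takes over 40 s, if anything falls off the work surface, if the arm or the gripper's body presses on something with over 40 N, if the wrist force passes 120 N, or if a joint passes its speed limit or range.

## Working session

There is one attempt and no reset: what is moved stays moved. The work goes in short steps, Python scripts to look and compute and a tool call to move; the robot and the scene stay as the last step left them, time stands still between calls to the robot, and variables do not carry over. Pictures are saved under pics/ and viewed, and the job is handed in when it is done.

Besides the shell and the picture viewer there is one more tool, called after "Emit:" in YAML: its name, and indented under it one key for each argument. apply_moves: Moves the arm, as the interface text tells. Its arguments: {"type":"object","properties":{"moves":{"type":"array"},"newtons":{"type":"number"}},"required":["moves"]}

```bash
mkdir -p pics
python3 - <<'E'
from rig import manip, imaging
import cv2,numpy as np
for n in ("top","side"):
    d=imaging.get_image(n); cv2.imwrite(f"pics/{n}0.png",d["image"][:,:,::-1]); np.savez(f"{n}0.npz",**d)
    print(n,d["fx"],d["cx"],d["cy"],np.round(d["R"],3).tolist(),d["t"])
print(manip.get_state(),manip.pinch_z)
E
```

```text
top 475.4714240669787 306.25286481099386 199.9170227014916 [[-0.085, -0.996, -0.006], [-0.975, 0.085, -0.207], [0.207, -0.012, -0.978]] [3.75050798e-04 5.94322783e-01 1.06205752e+00]
side 419.2667051156681 315.4451086373617 191.9094967057038 [[0.986, -0.167, 0.018], [-0.112, -0.734, -0.67], [0.125, 0.658, -0.742]] [-0.58360895  0.07792953  0.87754889]
{'clock': 0.1, 'qpos': array([-1.25398052e+00,  2.76564045e-01,  1.50601041e+00, -1.88117756e-05,
        1.36068564e+00, -1.20999901e-01]), 'qd': array([ 0.00166972, -0.00059706, -0.00141384, -0.00063568, -0.00155159,
       -0.00089546]), 'effort': array([ 9.70666842e-04, -4.17699087e+01, -2.46406764e+01, -3.23684571e-04,
        5.85505055e-03,  5.77822760e-06]), 'position': array([ 0.24362144, -0.52032612,  0.23050624]), 'ee_rot': array([-8.28826855e-04,  9.76134439e-01,  2.17165517e-01, -9.06506878e-05]), 'contact_force': array([0.9502576 , 0.45128339, 0.83154714]), 'moment': array([ 0.05055795,  0.05019382, -0.04744916]), 'width': 0.08563066803197009} 0.0187
```

View pics/top0.png

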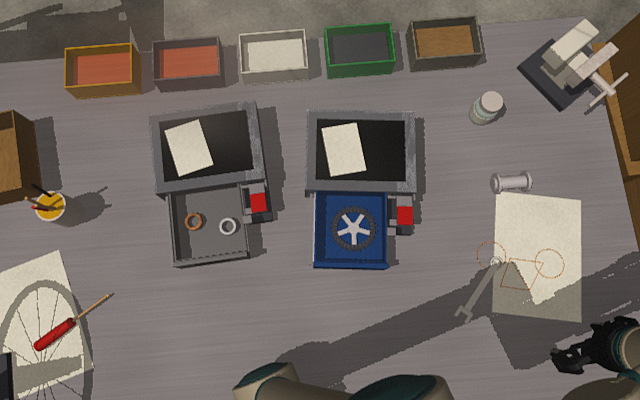

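View pics/side0.png

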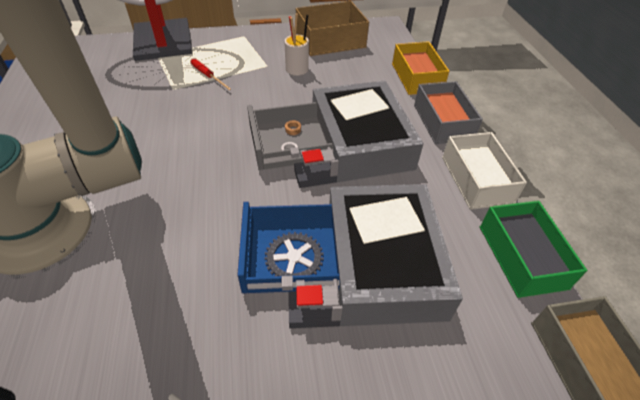

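The top view shows the blue tray with its chainring near (352,230) and its red pad at (405,215). The grey tray is to the left, with its pad at (258,202). In the side view the blue pad is at (310,295).

```bash
cat > h.py <<'E'
import numpy as np,cv2
def ray(d,u,v,z):
    r=d["R"].T@np.array([(u-d["cx"])/d["fx"],(v-d["cy"])/d["fy"],1]); c=-d["R"].T@d["t"]
    return c+r*(z-c[2])/r[2]
def comps(m,amin):
    n,l,s,c=cv2.connectedComponentsWithStats(m.astype(np.uint8)); return [(l==i,s[i],c[i]) for i in range(1,n) if s[i][4]>amin]
E
python3 - <<'E'
from h import *
for n in("top","side"):
    d=dict(np.load(n+"0.npz")); im=d["image"].astype(int); r,g,b=im[...,0],im[...,1],im[...,2]
    hsv=cv2.cvtColor(d["image"],cv2.COLOR_RGB2HSV)
    for m,s,c in comps((r>130)&(g<50)&(b<50),60):
        q=cv2.minAreaRect(np.argwhere(m)[:,::-1].astype(np.float32)); 
        ps=[ray(d,*p,.075) for p in cv2.boxPoints(q)]
        print(n,"red",s,c.round(1),ray(d,*c,.075).round(4),"rng",d["range_z"][m].mean(),np.round(ps,3)[:,:2].tolist())
    for m,s,c in comps((hsv[...,0]>105)&(hsv[...,0]<125)&(hsv[...,1]>130)&(b>40),200):
        k=max(cv2.findContours(m.astype(np.uint8),0,1)[0],key=cv2.contourArea); q=cv2.approxPolyDP(k,4,True)[:,0]
        print(n,"blue",s,[(p.tolist(),ray(d,*p,.078).round(3).tolist()) for p in q])
    # 3D points from depth on blue
    v,u=np.nonzero((hsv[...,0]>105)&(hsv[...,0]<125)&(hsv[...,1]>130)&(b>40)); zz=d["range_z"][v,u]
    P=(np.c_[(u-d["cx"])/d["fx"]*zz,(v-d["cy"])/d["fy"]*zz,zz]-d["t"])@d["R"]
    k=(P[:,2]>.07)&(P[:,2]<.09)&(zz>0); Q=P[k]; print(n,len(Q))
    if len(Q)>20:
        rc=cv2.minAreaRect(Q[:,:2].astype(np.float32)); print(rc,cv2.boxPoints(rc).round(3).tolist())
for n in("top","side"):
    im=dict(np.load(n+"0.npz"))["image"][:,:,::-1]
    c=im[170:280,290:430] if n=="top" else im[190:340,230:370]
    cv2.imwrite(f"pics/{n}crop.png",cv2.resize(c,None,fx=4,fy=4,interpolation=0))
E
```

```text
top red [250 193  17  19 263] [257.8 202.1] [0.594  0.0626 0.075 ] rng 1.1069093 [[0.614, 0.081], [0.616, 0.047], [0.574, 0.044], [0.573, 0.079]]
top red [397 207  16  18 271] [404.9 215.4] [ 0.5332 -0.2753  0.075 ] rng 1.0987195 [[0.554, -0.259], [0.551, -0.294], [0.512, -0.289], [0.515, -0.254]]
top red [ 34 322  35  27 281] [ 50.6 335.6] [0.333  0.5387 0.075 ] rng 1.1003999 [[0.319, 0.58], [0.363, 0.508], [0.348, 0.497], [0.304, 0.569]]
top blue [ 314  191   74   79 3560] [([316, 191], [0.608, -0.075, 0.078]), ([314, 266], [0.435, -0.055, 0.078]), ([386, 268], [0.417, -0.217, 0.078]), ([385, 192], [0.592, -0.235, 0.078]), ([318, 196], [0.596, -0.079, 0.078])]
top 403
((0.4316408634185791, -0.13770410418510437), (0.16579122841358185, 0.013019595295190811), 83.54847717285156) [[0.41600000858306885, -0.21899999678134918], [0.42899999022483826, -0.22100000083446503], [0.44699999690055847, -0.0560000017285347], [0.4339999854564667, -0.054999999701976776]]
side red [191  60  18  14 101] [199.5  66.2] [0.3409 0.464  0.075 ] rng 1.2665012 [[0.314, 0.488], [0.322, 0.509], [0.366, 0.442], [
[... 627 characters left out ...]
7], [0.463, -0.194, 0.078]), ([268, 243], [0.474, -0.165, 0.078]), ([288, 231], [0.514, -0.143, 0.078]), ([316, 238], [0.563, -0.167, 0.078]), ([324, 253], [0.572, -0.202, 0.078]), ([316, 274], [0.55, -0.243, 0.078]), ([293, 276], [0.51, -0.241, 0.078]), ([294, 280], [0.511, -0.249, 0.078]), ([338, 278], [0.587, -0.257, 0.078]), ([330, 205], [0.604, -0.092, 0.078]), ([250, 208], [0.447, -0.076, 0.078])]
side 463
((0.43079155683517456, -0.142442524433136), (0.1677013784646988, 0.010771410539746284), 83.5730209350586) [[0.41600000858306885, -0.22499999403953552], [0.4269999861717224, -0.22599999606609344], [0.44600000977516174, -0.05999999865889549], [0.4350000023841858, -0.05900000035762787]]
```

View pics/topcrop.png

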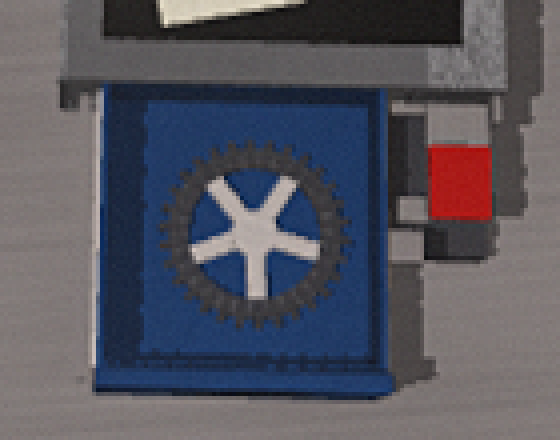

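View pics/sidecrop.png

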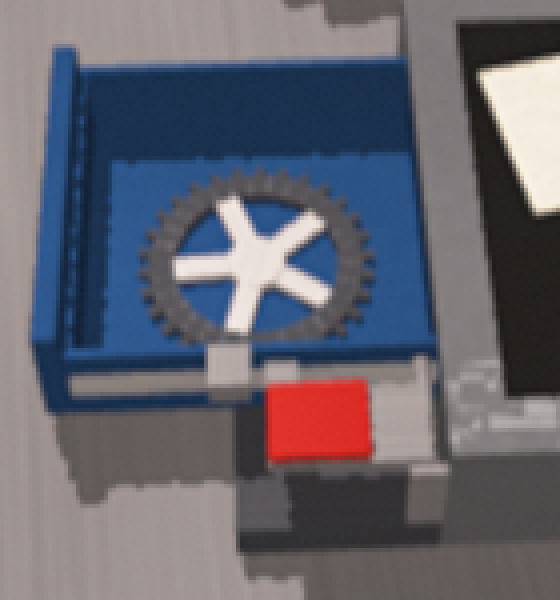

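Emit:
apply_moves:
  moves: [0,0.035,-0.01,0,0,0,0,0,0.035,-0.01,0,0,0,0,0,0.035,-0.01,0,0,0,0,0,0.035,-0.01,0,0,0,0,0,0.035,-0.01,0,0,0,0,0,0.035,-0.01,0,0,0,0,0,0.035,-0.01,0,0,0,0,0,0.035,-0.01,0,0,0,0]

```text
clock: 0.77
position: [0.4653, -0.3278, 0.2253]
ee_rot: [-0.003, 0.978, 0.21, -0.003]
contact_force: [0.4, -0.1, -0.2]
width: -0.0003
```

Emit:
apply_moves:
  moves: [0,0,0,0.005,0,0,0.11,0,0,0,0.005,0,0,0.11,0,0,0,0.005,0,0,0.11,0,0,0,0.005,0,0,0.11,0,0,0,0.005,0,0,0.11,0,0,0,0.005,0,0,0,0,0,0,0.005,0,0,0,0,0,0,0,0,0,0]

```text
clock: 1.43
position: [0.4717, -0.3172, 0.1851]
ee_rot: [-0.005, 0.998, -0.067, -0.005]
contact_force: [-0.9, 0.3, -0.2]
width: 0.0001
```

```bash
cat > w.py <<'E'
from rig import manip
import numpy as np,sys
from scipy.spatial.transform import Rotation as R
s=manip.get_state(); q=s["ee_rot"]; r=R.from_quat(q,scalar_first=True); M=r.as_matrix()
print("clk",s["clock"],"pos",s["position"].round(4),"F",s["contact_force"].round(1),"w",round(float(s["width"]),4)); print("x axis",M[:,0].round(3),"z",M[:,2].round(3))
yaw=-0.111; X=np.array([np.cos(yaw),np.sin(yaw),0]); Z=np.array([0,0,-1.]); T=np.c_[X,np.cross(Z,X),Z]
print("rotvec to go",(r.inv()*R.from_matrix(T)).as_rotvec().round(3))
if len(sys.argv)>1: print("tool shift",(M.T@(np.array(list(map(float,sys.argv[1:4])))-s["position"])).round(4))
E
python3 w.py 0.5345 -0.278 0.095
```

```text
clk 1.4333 pos [ 0.4717 -0.3172  0.1851] F [-0.9  0.3 -0.2] w 0.0001
x axis [ 0.991 -0.134 -0.01 ] z [-0.009  0.011 -1.   ]
rotvec to go [-0.01   0.01  -0.023]
tool shift [ 0.058  -0.0464  0.0899]
```

Emit:
apply_moves:
  moves: [0,0.012,-0.01,0.01,-0.005,0.005,-0.012,0,0.012,-0.01,0.01,-0.005,0.005,-0.012,0,0.012,-0.01,0.01,0,0,0,0,0.012,-0.01,0.015,0,0,0,0,0.01,-0.008,0.015,0,0,0,0,0,0,0.015,0,0,0,0,0,0,0.01,0,0,0,0,0,0,0,0,0,0]

```text
clock: 2.1
position: [0.5394, -0.2753, 0.0963]
ee_rot: [0.001, 0.999, -0.05, 0.001]
contact_force: [-0.8, 0.4, 0.2]
width: -0.0001
```

```bash
python3 w.py 0.5345 -0.278 0.075
```

```text
clk 2.1 pos [ 0.5394 -0.2753  0.0963] F [-0.8  0.4  0.2] w -0.0001
x axis [ 0.995 -0.1    0.002] z [ 0.002 -0.002 -1.   ]
rotvec to go [ 0.002 -0.002  0.011]
tool shift [-0.0046  0.0031  0.0213]
```

Emit:
apply_moves:
  moves: [0,-0.006,0.003,0.004,0,0,0.01,0,0,0,0.008,0,0,0,0,0,0,0.006,0,0,0,0,0,0,0.005,0,0,0,0,0,0,0.005,0,0,0,0,0,0,0.004,0,0,0,0,0,0,0.004,0,0,0,0,0,0,0,0,0,0]

```text
clock: 2.77
position: [0.5284, -0.279, 0.0619]
ee_rot: [0.001, 0.998, -0.056, -0.001]
contact_force: [0.0, -0.5, 0.5]
width: 0.0
```

```bash
python3 w.py 0.5345 -0.278 0.058
python3 - <<'E'
from rig import imaging
import cv2
d=imaging.get_image("side"); cv2.imwrite("pics/press1.png",cv2.resize(d["image"][150:350,200:440,::-1],None,fx=3,fy=3))
E
```

```text
clk 2.7667 pos [ 0.5284 -0.279   0.0619] F [ 0.  -0.5  0.5] w 0.0
x axis [ 0.994 -0.112 -0.002] z [-0.002 -0.002 -1.   ]
rotvec to go [ 0.002  0.002 -0.001]
tool shift [ 0.006  -0.0016  0.0039]
```

View pics/press1.png

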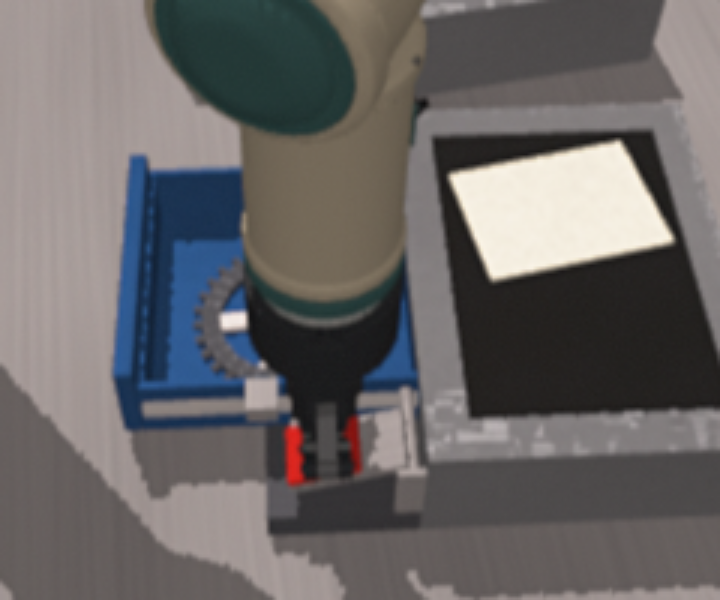

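The fingertips stand in the middle of the red pad at about (325,455), and the lever seems to be partly down. I'll press gently on to the stop.

Emit:
apply_moves:
  moves: [0,0.002,0,0.003,0,0,0,0,0,0,0.002,0,0,0,0,0,0,0.002,0,0,0,0,0,0,0.002,0,0,0,0,0,0,0.001,0,0,0,0,0,0,0.001,0,0,0,0,0,0,0,0,0,0,0,0,0,0,0,0,0]

```text
clock: 3.48
position: [0.5291, -0.2795, 0.0607]
ee_rot: [0.002, 0.998, -0.056, -0.001]
contact_force: [-1.1, 0.8, 2.8]
width: 0.0003
```

```bash
python3 w.py 0.5345 -0.278 0.058
```

```text
clk 3.4833 pos [ 0.5291 -0.2795  0.0607] F [-1.1  0.8  2.8] w 0.0003
x axis [ 0.994 -0.112 -0.001] z [-0.002 -0.004 -1.   ]
rotvec to go [ 0.004  0.001 -0.001]
tool shift [ 0.0052 -0.0021  0.0027]
```

Emit:
apply_moves:
  moves: [0,0,0,0.004,0,0,0,0,0,0,0.005,0,0,0,0,0,0,0.005,0,0,0,0,0,0,0.005,0,0,0,0,0,0,0.005,0,0,0,0,0,0,0.005,0,0,0,0,0,0,0.005,0,0,0,0,0,0,0.005,0,0,0]

```text
clock: 4.15
position: [0.5293, -0.2798, 0.0593]
ee_rot: [0.006, 0.998, -0.055, 0.005]
contact_force: [-9.4, 6.7, 32.8]
width: -0.0001
```

```bash
python3 w.py 0.5345 -0.278 0.058
```

```text
clk 4.15 pos [ 0.5293 -0.2798  0.0593] F [-9.4  6.7 32.8] w -0.0001
x axis [ 0.994 -0.11   0.01 ] z [ 0.009 -0.013 -1.   ]
rotvec to go [ 0.012 -0.01   0.001]
tool shift [ 0.005  -0.0024  0.0013]
```

33 N and no more travel, so the lever is on its stop. Next I back off upward and check it.

Emit:
apply_moves:
  moves: [0,0,0,-0.01,0,0,0,0,0,0,-0.02,0,0,0,0,0,0,-0.025,0,0,0,0,0,0,-0.025,0.006,-0.005,0,0,-0.025,0,-0.025,0.006,-0.005,0,0,-0.03,0,0,0,0,0,0,-0.03,0,0,0,0,0,0,-0.03,0,0,0,0,0]

```text
clock: 4.82
position: [0.4215, -0.2706, 0.169]
ee_rot: [0.005, 0.999, -0.053, 0.008]
contact_force: [-0.9, 0.0, 0.1]
width: -0.0002
```

```bash
python3 w.py 0.366 -0.133 0.18
python3 - <<'E'
from rig import imaging
import cv2
d=imaging.get_image("side"); cv2.imwrite("pics/press2.png",cv2.resize(d["image"][150:350,200:440,::-1],None,fx=3,fy=3))
E
```

```text
clk 4.8167 pos [ 0.4215 -0.2706  0.169 ] F [-0.9  0.   0.1] w -0.0002
x axis [ 0.994 -0.106  0.017] z [ 0.016 -0.01  -1.   ]
rotvec to go [ 0.008 -0.017  0.005]
tool shift [-0.0695 -0.1308 -0.0133]
```

View pics/press2.png

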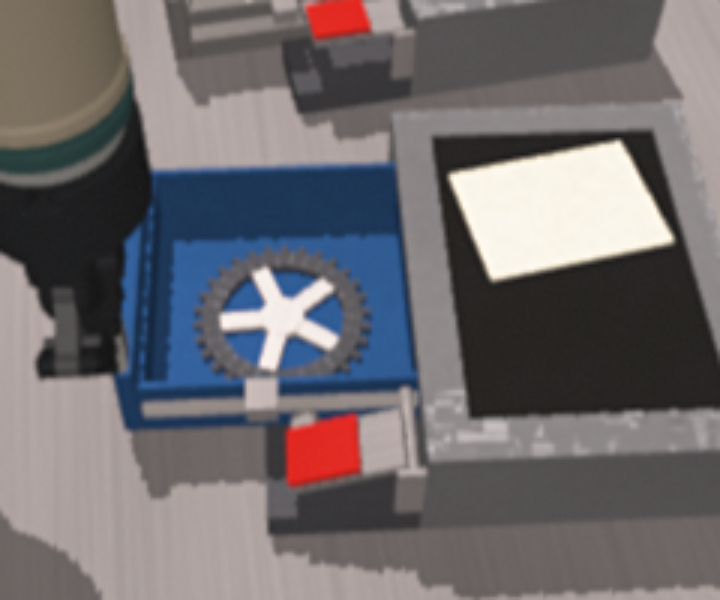

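The pad, now at (323,450), is visibly tipped down and holding. The tray is still out. I'll move in front of the panel.

Emit:
apply_moves:
  moves: [0,-0.025,-0.015,0,0.004,-0.008,0,0,-0.025,-0.02,0,0.004,-0.008,0,0,-0.02,-0.02,0,0,0,0,0,0,-0.02,0,0,0,0,0,0,-0.02,0,0,0,0,0,0,-0.02,0,0,0,0,0,0,-0.012,0,0,0,0,0,0,0,0,0,0,0]

```text
clock: 5.53
position: [0.3552, -0.1318, 0.1648]
ee_rot: [-0.0, 0.998, -0.058, -0.003]
contact_force: [0.0, 0.9, 0.3]
width: -0.0
```

```bash
python3 w.py 0.37 -0.133 0.04
```

```text
clk 5.5333 pos [ 0.3552 -0.1318  0.1648] F [0.  0.9 0.3] w -0.0
x axis [ 0.993 -0.115 -0.005] z [-0.005  0.001 -1.   ]
rotvec to go [-0.     0.005 -0.004]
tool shift [ 0.0155 -0.0005  0.1247]
```

Emit:
apply_moves:
  moves: [0,0,0,0.02,0,0.004,-0.004,0,0,0,0.025,0,0,0,0,0,0,0.025,0,0,0,0,0,0,0.025,0,0,0,0,0.005,0,0.02,0,0,0,0,0.005,0,0.01,0,0,0,0,0,0,0,0,0,0,0,0,0,0,0,0,0]

```text
clock: 6.2
position: [0.3728, -0.1407, 0.0355]
ee_rot: [0.005, 0.999, -0.054, 0.005]
contact_force: [0.0, 0.0, 1.0]
width: -0.0003
```

```bash
python3 w.py 0.4255 -0.1395 0.04
```

```text
clk 6.2 pos [ 0.3728 -0.1407  0.0355] F [0. 0. 1.] w -0.0003
x axis [ 0.994 -0.107  0.011] z [ 0.01 -0.01 -1.  ]
rotvec to go [ 0.009 -0.011  0.003]
tool shift [ 0.0524 -0.0068 -0.004 ]
```

Emit:
apply_moves:
  moves: [0,0.008,-0.003,-0.002,0.005,-0.006,0,0,0.008,-0.003,-0.001,0.004,-0.004,0,0,0.008,0,0,0,0,0,0,0.008,0,0,0,0,0,0,0.008,0,0,0,0,0,0,0.008,0,0,0,0,0,0,0.008,0,0,0,0,0,0,0.008,0,0,0,0,0]

```text
clock: 6.87
position: [0.441, -0.1429, 0.0416]
ee_rot: [0.001, 0.999, -0.053, -0.001]
contact_force: [-3.8, -2.2, 1.7]
width: 0.0002
```

```bash
python3 w.py 0.577 -0.156 0.04
```

```text
clk 6.8667 pos [ 0.441  -0.1429  0.0416] F [-3.8 -2.2  1.7] w 0.0002
x axis [ 0.994 -0.106 -0.002] z [-0.003 -0.002 -1.   ]
rotvec to go [0.002 0.002 0.005]
tool shift [ 0.1366 -0.0014  0.0012]
```

The tray moves under about 4 N, so I keep pushing.

Emit:
apply_moves:
  moves: [0,0.011,0,0,0,0,0.003,0,0.011,0,0,0,0,0,0,0.011,0,0,0,0,0,0,0.011,0,0,0,0,0,0,0.011,0,0,0,0,0,0,0.011,0,0,0,0,0,0,0.011,0,0,0,0,0,0,0.008,0,0,0,0,0]

```text
clock: 7.53
position: [0.5347, -0.1532, 0.0415]
ee_rot: [0.001, 0.999, -0.055, -0.002]
contact_force: [-2.4, -1.1, 2.2]
width: 0.0001
```

```bash
python3 w.py 0.577 -0.156 0.04
python3 - <<'E'
from rig import imaging
import cv2
d=imaging.get_image("side"); cv2.imwrite("pics/push1.png",d["image"][:,:,::-1])
E
```

```text
clk 7.5333 pos [ 0.5347 -0.1532  0.0415] F [-2.4 -1.1  2.2] w 0.0001
x axis [ 0.994 -0.109 -0.003] z [-0.003 -0.002 -1.   ]
rotvec to go [0.002 0.003 0.002]
tool shift [ 0.0423 -0.0018  0.0013]
```

View pics/push1.png

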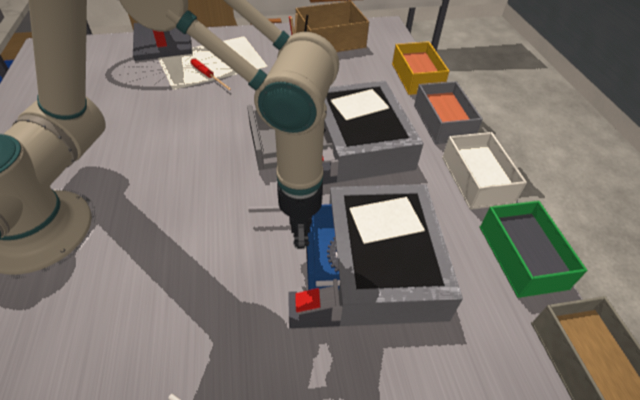

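The fingers are pushing on the panel at (303,235). The tray is mostly in and the lever is still down.

Emit:
apply_moves:
  moves: [0,0.008,0,0,0,0,0,0,0.007,0,0,0,0,0,0,0.005,0,0,0,0,0,0,0.005,0,0,0,0,0,0,0.004,0,0,0,0,0,0,0.004,0,0,0,0,0,0,0.004,0,0,0,0,0,0,0.003,0,0,0,0,0]

```text
clock: 8.25
position: [0.5762, -0.1574, 0.0411]
ee_rot: [0.001, 0.999, -0.054, -0.005]
contact_force: [-11.7, -0.9, 10.4]
width: 0.0001
```

Emit:
apply_moves:
  moves: [0,0.004,0,0,0,0,0,0,0.004,0,0,0,0,0,0,0.004,0,0,0,0,0,0,0.004,0,0,0,0,0,0,0.004,0,0,0,0,0,0,0.004,0,0,0,0,0,0,0.004,0,0,0,0,0,0,0.004,0,0,0,0,0]

```text
clock: 8.92
position: [0.5737, -0.1571, 0.0418]
ee_rot: [-0.002, 0.998, -0.052, -0.041]
contact_force: [-10.8, -1.7, 8.8]
width: 0.0002
```

The advance has stopped where I expected home, so I back off and check.

Emit:
apply_moves:
  moves: [0,-0.01,0,0,0,0,0,0,-0.02,0,0,0,0,0,0,-0.025,0,0,0,0,0,0,-0.03,0,0,0,0,0,0,-0.03,0,-0.01,0,0,0,0,-0.03,0,-0.03,0,0,0,0,-0.03,0,-0.03,0,0,0,0,0,0,-0.02,0,0,0]

```text
clock: 9.58
position: [0.4047, -0.1362, 0.1407]
ee_rot: [-0.005, 0.998, -0.052, -0.038]
contact_force: [-0.5, 1.6, 0.1]
width: -0.0
```

```bash
python3 w.py 0.577 -0.156 0.04
python3 - <<'E'
from rig import imaging
from h import *
for n in("top","side"):
    d=imaging.get_image(n); cv2.imwrite(f"pics/{n}end.png",d["image"][:,:,::-1])
    hsv=cv2.cvtColor(d["image"],cv2.COLOR_RGB2HSV)
    v,u=np.nonzero((hsv[...,0]>105)&(hsv[...,0]<125)&(hsv[...,1]>130)&(hsv[...,2]>40)); zz=d["range_z"][v,u]
    P=(np.c_[(u-d["cx"])/d["fx"]*zz,(v-d["cy"])/d["fy"]*zz,zz]-d["t"])@d["R"]
    Q=P[(P[:,2]>.07)&(P[:,2]<.09)&(P[:,0]<.7)&(zz>0)]; print(n,len(Q))
    if len(Q)>20: print(cv2.boxPoints(cv2.minAreaRect(Q[:,:2].astype(np.float32))).round(3).tolist())
E
```

```text
clk 9.5833 pos [ 0.4047 -0.1362  0.1407] F [-0.5  1.6  0.1] w -0.0
x axis [ 0.992 -0.104 -0.076] z [-0.075  0.014 -0.997]
rotvec to go [-0.006  0.076  0.007]
tool shift [0.1806 0.0023 0.0873]
top 370
[[0.5799999833106995, -0.23899999260902405], [0.5920000076293945, -0.23999999463558197], [0.6100000143051147, -0.0729999989271164], [0.5979999899864197, -0.07199999690055847]]
side 451
[[0.578000009059906, -0.24300000071525574], [0.5889999866485596, -0.24400000274181366], [0.6079999804496765, -0.07800000160932541], [0.597000002861023, -0.07699999958276749]]
```

View pics/topend.png

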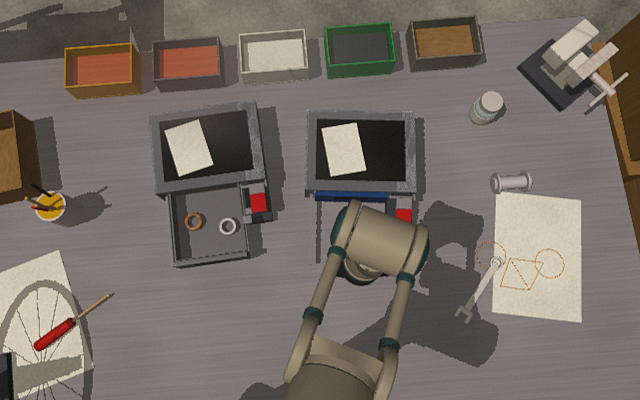

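View pics/sideend.png

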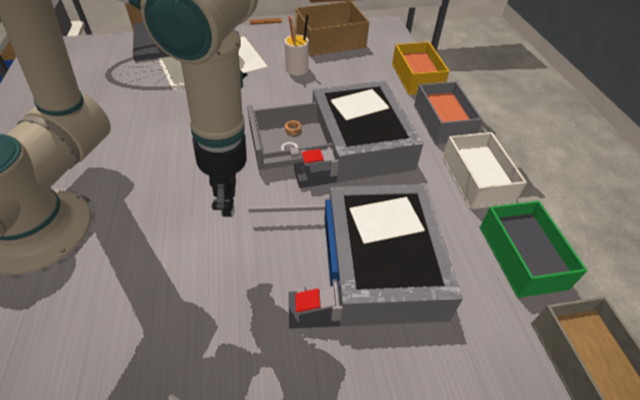

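```bash
python3 w.py
python3 - <<'E'
from rig import imaging
from h import *
for n in ("top","side"):
    d=imaging.get_image(n); v,u=np.mgrid[0:400,0:640]; zz=d["range_z"]
    P=(np.stack([(u-d["cx"])/d["fx"]*zz,(v-d["cy"])/d["fy"]*zz,zz],-1)-d["t"])@d["R"]
    o=np.array([.4255,-.1395]); X=np.array([np.cos(.111),-np.sin(.111)]); Y=np.array([np.sin(.111),np.cos(.111)])
    a=(P[...,:2]-o)@X; b=(P[...,:2]-o)@Y; z=P[...,2]
    k=(abs(b)<.08)&(a>.12)&(a<.22)&(z>.068)&(z<.1)&(zz>0)
    hsv=cv2.cvtColor(d["image"],cv2.COLOR_RGB2HSV); bl=(hsv[...,0]>105)&(hsv[...,0]<125)&(hsv[...,1]>130)
    print(n,"panel a",np.percentile(a[k&bl],[2,50,98]).round(4),"housing a front",np.percentile(a[k&~bl&(z>.081)],[1,3,5]).round(4))
    g=(P[...,0]<.6)
E
```

```text
clk 9.6833 pos [ 0.4119 -0.139   0.1427] F [-0.3 -0.4  0.6] w -0.0002
x axis [ 0.993 -0.104 -0.063] z [-0.062  0.009 -0.998]
rotvec to go [-0.002  0.063  0.006]
top panel a [0.165  0.1698 0.176 ] housing a front [0.1771 0.178  0.1785]
side panel a [0.1633 0.1683 0.174 ] housing a front [0.1754 0.1762 0.1771]
```

```bash
python3 -c "
from rig import workorder
print(workorder.sign_off())"
```

```text
the job is handed in; nothing more can be done
None
```

I pressed the blue tray's red lever down to its stop, pushed the tray home with closed fingers, backed the arm clear and handed the job in. The hand-in reports no verdict.

- **Lever:** it took about 33 N at the stop with no further travel. The picture afterwards shows it tipped down and staying down.
- **Blue tray:** both cameras put its face about 12 mm in front of the housing, which matches the figure given for closed. It travelled about 0.165 m and stopped firmly at about 11 N.
- **Grey tray:** it looks unmoved and fully out in both views. I checked this by eye and did not measure it.
- **Robot:** it was clear of everything, with near-zero contact force, at 9.7 s on the clock.
- **Irregularity:** during the last push against the stop, the tool tilted about 4.5° and slipped back about 2.5 mm. The tray position measured afterwards showed no effect, and no other check failed or disagreed.

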